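Find the loose sample-jar cap and flag it

ROBOT

A 6-joint arm with a two-finger parallel gripper is mounted at the origin on a cart in front of the work surface, level with it; the furniture and walls round the work are solid. World frame = base frame: x ahead of the robot, y to its left, z up, the work surface at z = 0. Lengths are in mm, angles in rad, forces in N, time in s.
With the tool pointing down it reaches from about 250 to 725 mm from the base axis. Payload 4 kg.
Tool frame: the origin (TCP) lies midway between the tips of the shut fingers; the grasp point (between the pads) lies 19 mm behind it (robot.pinch_z is the distance from the TCP to the grasp point, in mm); z points along the fingers, y is the line along which they close (so a half turn about z gives the same grasp; the last joint's range is limited). The gripper opens to 85 mm and grips with 20 to 120 N. Pads are 22 mm wide; open, the fingers measure 114 mm over their backs; the gripper's body (76 mm by 85 mm) begins 54 mm behind the grasp point. The pads swing forward as they close: fully open they stand 13 mm farther back than shut.
Start: joints at [-1.304, 0.241, 0.005, 1.335, 0, 1.571], TCP at [131.821, -482.31, 231.306] pointing down, gripper open.
Joint ranges: [-2.72, 2.72], [-1.05, 1.87], [-1.09, 1.28], [-1.99, 2.15], [-1.42, 1.44], [-3.14, 3.14]. Speed limits (rad/s): [2.79, 2.79, 3.14, 3.14, 3.14, 3.14].

INTERFACE

Orientations are given as a unit quaternion [x, y, z, w].
In Python, from plant import robot, read_camera, camera_info, order, finder gives the robot as it stands.
- The arm moves only by the tool drive_tool, never from a script. Its argument "moves" is a list of rows, each an object with "gripper": the closure, from 0 (fully open) to 1 (shut); "slide": the shift along the tool's x, y, z in mm, a list of three; "spin": the turn about the tool's z in degrees. A call has 1 to 5 rows; each row shifts and turns the commanded pose from where the row before left it, along the tool's axes as they then stand; what a row does not reach is not made up. A row lasts 1/12 s, in which the tool goes at most 41.7 mm and 7.16 degrees, less where a joint would pass 70% of its speed; a pose out of reach is approached as far as the arm can. A call with a gripper value outside its range is refused whole. The fingers move at their own pace and stop on an object; the grip force is fixed at half the most. Time passes only in rows, so rows that do not move let the fingers close. It gives the time, the measured TCP pose, the force, the opening and the grip force at its end, in the units of the state.
- robot.get_state(): the state, without advancing time (a new reading comes with each control period).
- read_camera(name): name is "side" or "top" or "wrist"; returns (picture, depth): 384x512x3 uint8, red, green, blue; 384x512 float32, mm along the optical axis (not along the pixel's ray), 0 where there is no reading.
- camera_info(name): a dict with "mtx" (3x3 intrinsics, pixels), "pose" (4x4, takes a point from camera to world coordinates). Camera axes: x right, y up, looking along -z (the intrinsics and any distortion apply to the point x, -y, -z); pixel columns grow to the right and rows downward; lengths in mm; the calibration is good to about 2 mm. A picture is of the moment at which its call begins: read the wrist's pose just before it. camera_info takes no time and is no camera call; for the wrist camera it gives the pose at the moment of the call.
- order.job_done(): hands the job in; it is judged then, once.
Trained networks look in the newest picture that a camera, given by its name, has taken for a name from the list of things; names that differ only in an ending like _2 or _b are one class to them, and where a whole thing is asked for, a point or a joint stands for the part that bears it (a point fixed in the world has none). Each returns a list of dicts, best first, with "confidence" (0 to 1); they miss things now and then, are a little off and sometimes report something else, mostly with a low value. They report only what shows in the picture. A call takes as long as a camera call.
- finder.trace(camera, label): "mask" (384x512 bool, what is visible of it) and "box" ([left, top, right, bottom] in pixels, round what is visible of it).
- finder.place_of(camera, label): "point" ([column, row] in pixels: a listed point, or the origin of a listed thing).
The state is a dict: "clock": time; "joint_pos": joint angles; "joint_vel": joint speeds; "effort": joint torques, N m; "position": TCP position; "tool_rot": TCP orientation; "force": force on the tool from outside, world axes, zero at the start; "ft_torque": the same for the moment, N m; "width": opening from 0.0 (shut) to 1.0 (fully open); "finger_force": force on a finger pad.
Only numpy, scipy, OpenCV 4.12 (cv2) and the standard library are available. Lean on these libraries where they do the work, as an engineer would, in place of code of your own. Each camera call takes 0.05 s, during which the arm holds its last target. There are 200 camera calls.

TASK

One of the two blue caps on the glass jars in the grey holders was not screwed tight. Try the caps by twisting them anticlockwise (seen from above) through about 30 degrees; when you have found the one that turns with you, leave it turned and flag it: stand the red marker upright on the middle of that cap and let go.

Things in the scene. Friction and masses are not known exactly. Their poses are not given: they have to be found in the camera images.
- cap_a_mid (a point): Round blue ribbed screw cap, 54 mm in diameter, 34 mm tall, flat on top, white index line out to its edge. The point lies on its axis half-way up: 17 mm below its top, 89 mm above the worktop; z up, x along the index line, turning with the cap. It sits on a clear glass jar, 60 mm wide, fixed in a square grey holder (84 mm wide, 30 mm tall) that is fixed to the worktop.
- cap_b_mid (a point): The same point of the other cap, which looks the same, on the other jar. Either of the two may stand on the left, and either place may have the loose one.
- cap_a (a joint): Turn of the cap at cap_a_mid, rad: 0 at the start, positive anticlockwise from above. A tight cap stays put under 5 N m (fingers slip round it); a loose one turns either way at about 0.12 N m, up to 1.5 rad, and stays where it is left.
- cap_b (a joint): Turn of the cap at cap_b_mid, read in the same way. One of the two caps is tight, the other loose.
- marker_mid (a point): Centre, half-way up, of the loose red plastic marker: a pawn 50 mm tall standing on the worktop, with a round foot 32 mm in diameter and 8 mm thick, and a round stem 22 mm in diameter from 14 mm above its underside to its flat top. The point lies 25 mm above its underside. z is up along its axis. About 40 g.

How it is judged (in metres and radians):
On the way:
1. the loose cap has been found: one cap has been turned anticlockwise by more than 15 degrees (the tight one cannot) (value of joint any of cap_a, cap_b above 0.26 rad), for 0.1 s.
At the end, for the whole second after the job is handed in: The red marker stands upright (within 10 degrees), foot down and at rest on top of the loose cap, its axis within 15 mm of the cap's axis; that cap is still turned anticlockwise by over 10 degrees (((value of joint cap_a above 0.17 rad and horizontal distance between marker_mid and cap_a_mid below 0.015 m and z of marker_mid in the frame of cap_a_mid between 0.036 and 0.048 m) or (value of joint cap_b above 0.17 rad and horizontal distance between marker_mid and cap_b_mid below 0.015 m and z of marker_mid in the frame of cap_b_mid between 0.036 and 0.048 m)) and angle between marker_mid's own z axis and vertical below 0.17 rad and linear speed of marker below 0.02 m/s); the robot touches nothing.
It also fails if it takes over 54 s, if anything falls off the work surface, if the arm or the gripper's body presses on something with over 40 N, if the wrist force passes 120 N, or if a joint passes its speed limit or range.

## Working session

There is one attempt and no reset: what is moved stays moved. The work goes in short steps, Python scripts to look and compute and a tool call to move; the robot and the scene stay as the last step left them, time stands still between calls to the robot, and variables do not carry over. Pictures are saved under pics/ and viewed, at most 10 in all, crops included, and the job is handed in when it is done.

Besides the shell and the picture viewer there is one more tool, called after ">>>" as name([rows], argument=value, ...), one row to a line, values as JSON. drive_tool: Moves the arm, as the interface text tells. Its arguments: {"type":"object","properties":{"moves":{"type":"array"}},"required":["moves"]}

```bash
mkdir -p pics; cat > h.py <<'E'
import numpy as np, cv2
from plant import robot, read_camera, camera_info, order, finder
def ray(cam,px):
    i=camera_info(cam);K=np.array(i["mtx"]);P=np.array(i["pose"])
    v=np.linalg.inv(K)@[px[0],px[1],1]; d=P[:3,:3]@[v[0],-v[1],-v[2]]
    return P[:3,3],d
def atz(cam,px,z):
    o,d=ray(cam,px); return o+d*(z-o[2])/d[2]
def atdepth(cam,px,dep):
    o,d=ray(cam,px); return o+d*dep
def tri(r1,r2):
    (o1,d1),(o2,d2)=r1,r2
    s=np.linalg.lstsq(np.c_[d1,-d2],o2-o1,rcond=None)[0]
    a,b=o1+d1*s[0],o2+d2*s[1]; return (a+b)/2,np.linalg.norm(a-b)
def save(n,p): cv2.imwrite("pics/"+n,p[:,:,::-1])
E
python3 - <<'E'
from h import *
np.set_printoptions(precision=1,suppress=True)
im=[]
for c in("top","side"):
    p,d=read_camera(c); im.append(p)
    for l in("cap_a_mid","marker_mid"):
        for r in finder.place_of(c,l)[:4]:
            q=r["point"]; dd=d[int(round(q[1])),int(round(q[0]))]
            print(c,l,np.array(q),round(r["confidence"],2),"surf",atdepth(c,q,dd),"atz",atz(c,q,89 if l[0]=="c" else 25))
save("a.png",cv2.resize(np.hstack(im),(800,300)))
s=robot.get_state();print(s["clock"],s["position"],s["tool_rot"])
E
```

```text
top cap_a_mid [366.7 213.5] 0.73 surf [ 475.2 -272.4  105.8] atz [ 477.4 -276.3   89. ]
top cap_a_mid [254.  215.7] 0.67 surf [478.4   3.7  48.3] atz [473.2   3.5  89. ]
top marker_mid [253.5 215.9] 0.49 surf [477.9   4.9  48.2] atz [480.9   5.1  25. ]
side cap_a_mid [299.4 172. ] 0.87 surf [ 468.4 -242.4   86.7] atz [ 466.9 -235.9   89. ]
side marker_mid [264.1 229. ] 0.73 surf [481.   11.8  34.1] atz [486.9  -5.4  25. ]
0.3 [ 131.8 -482.1  231. ] [ 1.   0.1 -0.  -0. ]
```

View pics/a.png

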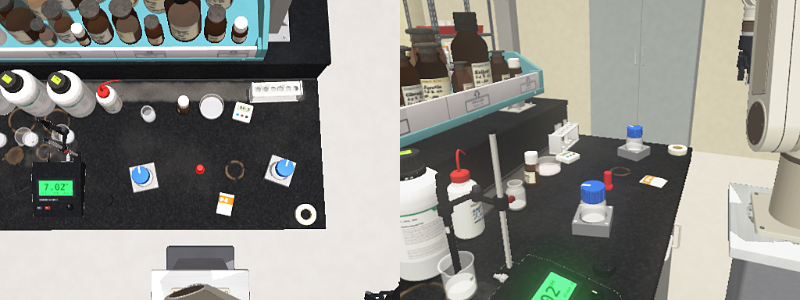

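The top view (left half) shows the caps at about (181,226) and (366,214) and the red marker at (256,216), in full-size pixels. The side view shows the caps at about (247,243) and (300,170) and the marker at (265,230). The finder's extra top "cap" at (254,216) is really the marker, and it missed the left cap. I'll measure the caps by colour and depth.

```bash
python3 - <<'E'
from h import *
np.set_printoptions(precision=1,suppress=True)
T={}
for c in("top","side"):
    p,d=read_camera(c); h=cv2.cvtColor(p,cv2.COLOR_RGB2HSV).astype(int)
    for n,m in(("blue",(abs(h[...,0]-106)<10)&(h[...,1]>140)&(h[...,2]>80)),("red",((h[...,0]<6)|(h[...,0]>174))&(h[...,1]>150)&(h[...,2]>80))):
        k,lab,st,ce=cv2.connectedComponentsWithStats(m.astype(np.uint8))
        for i in range(1,k):
            if st[i,4]<25: continue
            v,u=np.nonzero((lab==i)&(d>0))
            w=np.array([atdepth(c,(a,b),d[b,a]) for a,b in zip(u,v)])
            if w[:,2].max()>150 or abs(w[:,1]).max()>450: continue
            zt=np.percentile(w[:,2],90); t=w[w[:,2]>zt-6]
            print(c,n,st[i],ce[i],"ztop",zt,"topctr",(t.min(0)+t.max(0))/2,"ext",np.ptp(t,axis=0), "topmean",t.mean(0))
E
```

```text
top blue [352 204  24  22 375] [363.8 214.9] ztop 107.60296612216067 topctr [ 473.  -267.6  106.5] ext [52.4 51.8  9.9] topmean [ 473.3 -268.1  105.1]
top blue [169 213  23  23 372] [179.8 224.5] ztop 108.03612325941731 topctr [452.8 185.9 107. ] ext [51.4 51.4  9.8] topmean [451.8 186.1 105.6]
top red [250 210  12  13 112] [255.4 216.3] ztop 50.748895010247224 topctr [482.7  -0.2  49.3] ext [20.9 18.   7.8] topmean [483.1   0.2  49.2]
side blue [291 160  19  17 276] [300.  168.3] ztop 106.76291898097122 topctr [ 472.6 -262.6  104.9] ext [49.4 47.   7.9] topmean [ 470.2 -257.2  105.5]
side blue [231 231  32  30 792] [247.1 245.7] ztop 106.89712919991075 topctr [452.6 187.5 104.8] ext [52.2 54.4  7.3] topmean [449.6 192.2 105.8]
side red [261 219  12  24 232] [266.  230.4] ztop 50.19643893443116 topctr [481.1   1.6  48. ] ext [20.6 19.8  7.3] topmean [480.5   3.5  49. ]
```

```bash
cat >> h.py <<'E'
from scipy.spatial.transform import Rotation as Ro
def go(t):
    s=robot.get_state();R=Ro.from_quat(s["tool_rot"])
    print("clock",s["clock"],"pos",np.round(s["position"],1),"j",np.round(s["joint_pos"],2),"w",s["width"],"F",np.round(s["force"],1),"T",np.round(s["ft_torque"],2))
    print("x axis",R.as_matrix()[:,0].round(3),"z",R.as_matrix()[:,2].round(3))
    for q in t: print("slide to",q,np.round(R.inv().apply(np.array(q)-s["position"]),1))
E
python3 -c "
from h import *
go([(473,-267,200)])"
```

```text
clock 0.4 pos [ 131.8 -482.2  231.2] j [-1.3   0.24  0.    1.34 -0.    1.57] w 0.9994936286831423 F [-0.9  0.8  0.6] T [-0.01  0.06  0.02]
x axis [ 0.965  0.264 -0.   ] z [-0.  0. -1.]
slide to (473, -267, 200) [ 385.9 -117.6   31.2]
```

>>> drive_tool([
  {"gripper": 0, "slide": [38, -12, 0], "spin": 0},
  {"gripper": 0, "slide": [39, -12, 0], "spin": 0},
  {"gripper": 0, "slide": [39, -12, 0], "spin": 0},
  {"gripper": 0, "slide": [39, -12, 0], "spin": 0},
  {"gripper": 0, "slide": [39, -12, 0], "spin": 0},
])

```text
clock: 0.82
position: [304.3, -372.2, 231.5]
tool_rot: [0.991, 0.133, 0.0, 0.0]
force: [0.4, -1.2, -0.2]
width: 1.001
finger_force: 0.0
```

>>> drive_tool([
  {"gripper": 0, "slide": [39, -12, 0], "spin": 0},
  {"gripper": 0, "slide": [39, -12, 5], "spin": 0},
  {"gripper": 0, "slide": [39, -12, 5], "spin": 0},
  {"gripper": 0, "slide": [38, -11, 10], "spin": 0},
  {"gripper": 0, "slide": [36, -11, 10], "spin": 0},
])

```text
clock: 1.23
position: [474.2, -265.6, 201.5]
tool_rot: [0.991, 0.133, 0.001, 0.0]
force: [0.3, -0.3, 0.1]
width: 0.998
finger_force: 0.0
```

>>> drive_tool([
  {"gripper": 0, "slide": [0, 0, 0], "spin": -7},
  {"gripper": 0, "slide": [0, 0, 0], "spin": -7},
  {"gripper": 0, "slide": [0, 0, 0], "spin": -7},
  {"gripper": 0, "slide": [0, 0, 0], "spin": -7},
  {"gripper": 0, "slide": [0, 0, 0], "spin": -7},
])

```text
clock: 1.65
position: [472.2, -266.7, 201.1]
tool_rot: [0.904, 0.428, -0.0, -0.0]
force: [-1.0, 0.2, -0.6]
width: 1.003
finger_force: 0.0
```

```bash
python3 - <<'E'
from h import *
go([(473,-267,78)])
p,d=read_camera("wrist"); save("b.png",p)
print(finder.place_of("wrist","cap_a_mid")[:2])
for r in finder.trace("wrist","cap_a_mid")[:2]:
    m=r["mask"]&(d>0); v,u=np.nonzero(m)
    w=np.array([atdepth("wrist",(a,b),d[b,a]) for a,b in zip(u,v)])
    zt=np.percentile(w[:,2],80); t=w[abs(w[:,2]-zt)<4]
    print(r["confidence"],r["box"],"zt",zt,"ctr",(np.percentile(t,1,axis=0)+np.percentile(t,99,axis=0))/2,"ext",np.ptp(t,axis=0),t.mean(0))
E
```

```text
clock 1.65 pos [ 472.2 -266.7  201.1] j [-0.51  0.34  0.06  1.29 -0.    1.74] w 1.003007710582076 F [-1.   0.2 -0.6] T [ 0.02 -0.01  0.03]
x axis [ 0.634  0.773 -0.   ] z [-0.  0. -1.]
slide to (473, -267, 78) [  0.3   0.8 123.1]
[{'point': [257.6, 185.4], 'confidence': 0.65}]Traceback (most recent call last):
  File "<stdin>", line 7, in <module>
  File "h.py", line 10, in atdepth
    o,d=ray(cam,px); return o+d*dep
        ~~~^^^^^^^^
  File "h.py", line 4, in ray
    i=camera_info(cam);K=np.array(i["mtx"]);P=np.array(i["pose"])
ValueError: time passes only in moves, steps and waits
```

View pics/b.png

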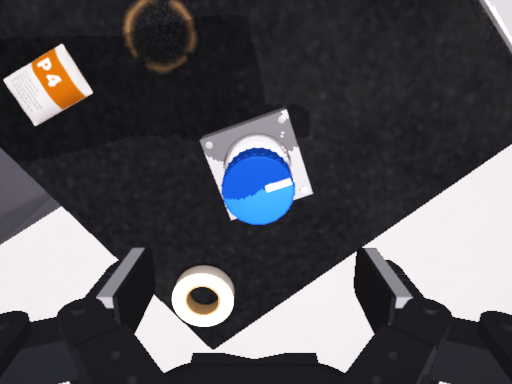

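The wrist view shows the right cap. Its top disc is centred near (258,187), with the index line running right to (291,182). I'll convert that to a position with a cached calibration.

```bash
cat >> h.py <<'E'
def cap(zt=106,name=None,lab="cap_a_mid"):
    i=camera_info("wrist");K=np.array(i["mtx"]);P=np.array(i["pose"])
    p,d=read_camera("wrist")
    if name: save(name,p)
    for r in finder.trace("wrist",lab)[:2]:
        v,u=np.nonzero(r["mask"]&(d>0)); D=d[v,u]
        n=np.linalg.inv(K)@np.array([u,v,np.ones_like(u)]); w=(P[:3,:3]@(np.array([n[0],-n[1],-n[2]])*D)).T+P[:3,3]
        t=w[abs(w[:,2]-zt)<4]
        if len(t)<20: print("few",len(t),np.percentile(w[:,2],[10,50,90]));continue
        c,rad=cv2.minEnclosingCircle(t[:,:2].astype(np.float32)); print(r["confidence"],r["box"],"z",np.median(t[:,2]),"ctr",c,rad,"mean",t.mean(0))
E
python3 -c "
from h import *
cap()"
```

```text
0.66 [220.1, 146.7, 295.0, 224.2] z 105.7630690204577 ctr (476.0451354980469, -268.6849060058594) 27.152170181274414 mean [ 476.58083777 -268.00925653  105.72455579]
```

>>> drive_tool([
  {"gripper": 0, "slide": [0.5, 2.5, 35], "spin": 0},
  {"gripper": 0, "slide": [0, 0, 35], "spin": 0},
  {"gripper": 0, "slide": [0, 0, 30], "spin": 0},
  {"gripper": 0, "slide": [0, 0, 24], "spin": 0},
  {"gripper": 0, "slide": [0, 0, 0], "spin": 0},
])

```text
clock: 2.32
position: [470.4, -266.1, 72.1]
tool_rot: [0.906, 0.424, -0.003, -0.004]
force: [-0.7, 0.7, -1.3]
width: 0.998
finger_force: 0.0
```

>>> drive_tool([
  {"gripper": 1, "slide": [0, 0, 0], "spin": 0},
  {"gripper": 1, "slide": [0, 0, 0], "spin": 0},
  {"gripper": 1, "slide": [0, 0, 0], "spin": 0},
  {"gripper": 1, "slide": [0, 0, 0], "spin": 0},
  {"gripper": 1, "slide": [0, 0, 0], "spin": 0},
])

```text
clock: 2.73
position: [474.9, -268.3, 80.0]
tool_rot: [0.905, 0.425, 0.001, 0.001]
force: [-3.5, 2.0, 6.8]
width: 0.61
finger_force: 63.2
```

```bash
python3 -c "
from h import *
go([])
print(robot.get_state()['finger_force'])"
```

```text
clock 2.7333 pos [ 474.9 -268.3   80. ] j [-0.51  0.44 -0.13  1.    0.    1.75] w 0.6103933785748114 F [-3.5  2.   6.8] T [0.57 0.68 0.04]
x axis [0.639 0.769 0.001] z [ 0.002 -0.001 -1.   ]
63.152713583403965
```

>>> drive_tool([
  {"gripper": 1, "slide": [0, 0, 0], "spin": -4},
  {"gripper": 1, "slide": [0, 0, 0], "spin": -4},
  {"gripper": 1, "slide": [0, 0, 0], "spin": -4},
])

```text
clock: 2.98
position: [475.2, -267.1, 79.8]
tool_rot: [0.856, 0.517, 0.002, 0.0]
force: [-5.6, -2.1, 5.6]
width: 0.604
finger_force: 64.0
```

```bash
python3 -c "
from h import *
go([])"
```

```text
clock 2.9833 pos [ 475.2 -267.1   79.8] j [-0.51  0.44 -0.13  1.    0.    1.54] w 0.6041238588539523 F [-5.6 -2.1  5.6] T [ 0.    1.08 -0.81]
x axis [0.465 0.885 0.003] z [ 0.003  0.002 -1.   ]
```

>>> drive_tool([
  {"gripper": 1, "slide": [0, 0, 0], "spin": -5},
  {"gripper": 1, "slide": [0, 0, 0], "spin": -5},
  {"gripper": 1, "slide": [0, 0, 0], "spin": -5},
  {"gripper": 1, "slide": [0, 0, 0], "spin": -5},
  {"gripper": 1, "slide": [0, 0, 0], "spin": 0},
])

```text
clock: 3.4
position: [474.0, -271.1, 79.8]
tool_rot: [0.753, 0.658, -0.002, 0.002]
force: [-6.3, -5.6, 3.7]
width: 0.608
finger_force: 63.1
```

```bash
python3 -c "
from h import *
go([])"
```

```text
clock 3.4 pos [ 474.  -271.1   79.8] j [-0.52  0.44 -0.13  1.   -0.    1.19] w 0.6079557556032591 F [-6.3 -5.6  3.7] T [-1.01  1.11  0.39]
x axis [ 0.135  0.991 -0.006] z [ 0.001 -0.006 -1.   ]
```

>>> drive_tool([
  {"gripper": 0, "slide": [0, 0, 0], "spin": 0},
  {"gripper": 0, "slide": [0, 0, 0], "spin": 0},
  {"gripper": 0, "slide": [0, 0, 0], "spin": 0},
  {"gripper": 0, "slide": [0, 0, 0], "spin": 0},
  {"gripper": 0, "slide": [0, 0, 0], "spin": 0},
])

```text
clock: 3.82
position: [474.9, -268.1, 77.7]
tool_rot: [0.753, 0.658, 0.0, 0.0]
force: [0.0, 0.6, -0.0]
width: 0.999
finger_force: 0.0
```

>>> drive_tool([
  {"gripper": 0, "slide": [0, 0, -20], "spin": 0},
  {"gripper": 0, "slide": [0, 0, -35], "spin": 0},
  {"gripper": 0, "slide": [0, 0, -35], "spin": 0},
  {"gripper": 0, "slide": [0, 0, -30], "spin": 0},
  {"gripper": 0, "slide": [0, 0, 0], "spin": 0},
])

```text
clock: 4.23
position: [478.0, -269.9, 204.5]
tool_rot: [0.753, 0.658, 0.002, 0.006]
force: [0.3, -1.2, 0.3]
width: 1.001
finger_force: 0.0
```

```bash
python3 -c "
from h import *
cap(name='c.png')
go([(452.5,186,200)])"
```

```text
0.79 [210.9, 144.7, 281.8, 219.3] z 105.81320846230605 ctr (475.67608642578125, -269.1783142089844) 27.471311569213867 mean [ 475.84189744 -267.97349253  105.75914222]
clock 4.3333 pos [ 475.5 -268.6  198.9] j [-0.51  0.34  0.06  1.28  0.    1.19] w 1.0011633269833893 F [-0.8 -0.  -1.2] T [0.01 0.05 0.04]
x axis [ 0.134  0.991 -0.001] z [ 0.004 -0.002 -1.   ]
slide to (452.5, 186, 200) [447.4 -83.6  -2. ]
```

View pics/c.png

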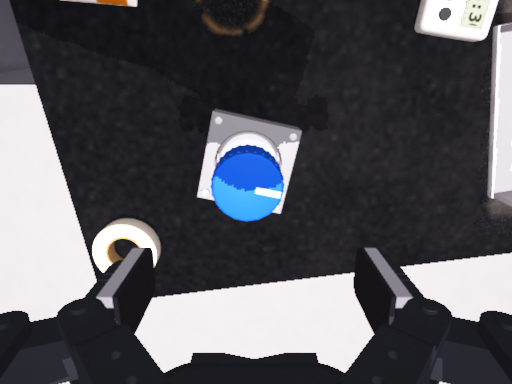

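The index line stayed roughly with its holder: it turned about 24-31° in the image while the camera turned 32°. The right cap therefore looks tight, so I'll try the left one.

>>> drive_tool([
  {"gripper": 0, "slide": [40, -7.5, 0], "spin": 0},
  {"gripper": 0, "slide": [40, -7.5, 0], "spin": 0},
  {"gripper": 0, "slide": [40, -7.5, 0], "spin": 0},
  {"gripper": 0, "slide": [40, -7.5, 0], "spin": 0},
  {"gripper": 0, "slide": [40, -7.5, 0], "spin": 0},
])

```text
clock: 4.75
position: [462.3, -63.1, 195.3]
tool_rot: [0.753, 0.658, -0.001, -0.001]
force: [1.6, -0.2, -0.3]
width: 1.004
finger_force: 0.0
```

>>> drive_tool([
  {"gripper": 0, "slide": [40, -7.5, 0], "spin": 0},
  {"gripper": 0, "slide": [40, -7.5, 0], "spin": 0},
  {"gripper": 0, "slide": [40, -7.5, 0], "spin": 0},
  {"gripper": 0, "slide": [40, -7.5, 0], "spin": 0},
  {"gripper": 0, "slide": [40, -7.5, 0], "spin": 0},
])

```text
clock: 5.17
position: [451.9, 139.9, 195.5]
tool_rot: [0.753, 0.658, -0.002, -0.001]
force: [1.3, -0.7, -0.1]
width: 1.001
finger_force: 0.0
```

>>> drive_tool([
  {"gripper": 0, "slide": [35, -6.5, 0], "spin": 0},
  {"gripper": 0, "slide": [12, -2, 0], "spin": 0},
  {"gripper": 0, "slide": [0, 0, 0], "spin": 0},
  {"gripper": 0, "slide": [0, 0, 0], "spin": 0},
])

```text
clock: 5.5
position: [450.5, 185.9, 195.8]
tool_rot: [0.752, 0.659, -0.002, -0.0]
force: [0.5, -0.2, -0.4]
width: 1.006
finger_force: 0.0
```

```bash
python3 -c "
from h import *
cap(name='d.png')
go([(452.5,186,79)])"
```

```text
clock 5.6 pos [451.1 184.7 196.4] j [ 0.39  0.24 -0.09  1.24 -0.    2.1 ] w 0.9970003263507107 F [ 0.3 -0.7  0.9] T [0.01 0.01 0.01]
x axis [ 0.135  0.991 -0.002] z [-0.002 -0.001 -1.   ]
slide to (452.5, 186, 79) [  1.7   1.4 117.4]
```

View pics/d.png

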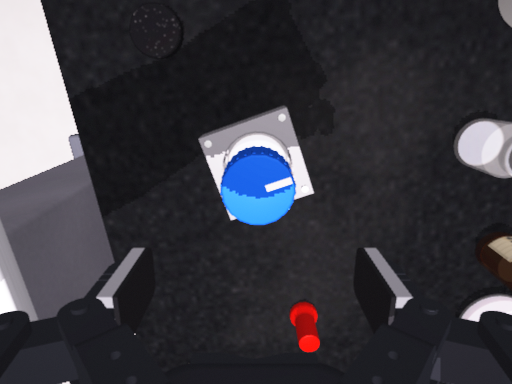

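The left cap's top is centred at (258,187), the same pixel as the right cap in the earlier view, so the same small offset applies. The marker shows at about (305,325).

>>> drive_tool([
  {"gripper": 0, "slide": [0.5, 2.5, 35], "spin": 0},
  {"gripper": 0, "slide": [0, 0, 35], "spin": 0},
  {"gripper": 0, "slide": [0, 0, 30], "spin": 0},
  {"gripper": 0, "slide": [0, 0, 17], "spin": 0},
  {"gripper": 0, "slide": [0, 0, 0], "spin": 0},
])

```text
clock: 6.02
position: [450.8, 182.8, 76.2]
tool_rot: [0.754, 0.657, -0.004, -0.001]
force: [-0.1, -0.8, 0.6]
width: 1.003
finger_force: 0.0
```

>>> drive_tool([
  {"gripper": 1, "slide": [0, 0, 0], "spin": 0},
  {"gripper": 1, "slide": [0, 0, 0], "spin": 0},
  {"gripper": 1, "slide": [0, 0, 0], "spin": 0},
  {"gripper": 1, "slide": [0, 0, 0], "spin": 0},
  {"gripper": 1, "slide": [0, 0, 0], "spin": 0},
])

```text
clock: 6.43
position: [453.1, 186.3, 82.5]
tool_rot: [0.753, 0.658, 0.0, -0.001]
force: [-6.5, -0.1, 7.4]
width: 0.61
finger_force: 61.7
```

>>> drive_tool([
  {"gripper": 1, "slide": [0, 0, 0], "spin": -4},
  {"gripper": 1, "slide": [0, 0, 0], "spin": -4},
  {"gripper": 1, "slide": [0, 0, 0], "spin": -4},
  {"gripper": 1, "slide": [0, 0, 0], "spin": -4},
])

```text
clock: 6.77
position: [453.2, 186.3, 82.5]
tool_rot: [0.653, 0.757, 0.0, -0.001]
force: [-5.6, -1.0, 6.5]
width: 0.604
finger_force: 61.7
```

```bash
python3 -c "
from h import *
go([])"
```

```text
clock 6.7667 pos [453.2 186.3  82.5] j [ 0.39  0.34 -0.27  0.96  0.    1.81] w 0.603545545002828 F [-5.6 -1.   6.5] T [-0.06  1.34 -0.13]
x axis [-0.147  0.989  0.001] z [-0.001  0.001 -1.   ]
```

>>> drive_tool([
  {"gripper": 1, "slide": [0, 0, 0], "spin": -5},
  {"gripper": 1, "slide": [0, 0, 0], "spin": -5},
  {"gripper": 1, "slide": [0, 0, 0], "spin": -5},
  {"gripper": 1, "slide": [0, 0, 0], "spin": -4},
  {"gripper": 1, "slide": [0, 0, 0], "spin": 0},
])

```text
clock: 7.18
position: [453.4, 186.4, 82.5]
tool_rot: [0.519, 0.855, 0.001, -0.0]
force: [-4.8, -0.0, 6.2]
width: 0.608
finger_force: 61.7
```

```bash
python3 -c "
from h import *
go([])"
```

```text
clock 7.1833 pos [453.4 186.4  82.5] j [ 0.39  0.34 -0.27  0.96  0.    1.48] w 0.6080494348505909 F [-4.8 -0.   6.2] T [-0.12  1.34  0.16]
x axis [-0.461  0.887  0.001] z [-0.     0.001 -1.   ]
```

>>> drive_tool([
  {"gripper": 0, "slide": [0, 0, 0], "spin": 0},
  {"gripper": 0, "slide": [0, 0, 0], "spin": 0},
  {"gripper": 0, "slide": [0, 0, 0], "spin": 0},
  {"gripper": 0, "slide": [0, 0, 0], "spin": 0},
  {"gripper": 0, "slide": [0, 0, 0], "spin": 0},
])

```text
clock: 7.6
position: [454.7, 186.2, 80.7]
tool_rot: [0.52, 0.854, 0.0, 0.0]
force: [-0.4, 0.2, -0.1]
width: 1.005
finger_force: 0.0
```

>>> drive_tool([
  {"gripper": 0, "slide": [0, 0, -20], "spin": 0},
  {"gripper": 0, "slide": [0, 0, -35], "spin": 0},
  {"gripper": 0, "slide": [0, 0, -35], "spin": 0},
  {"gripper": 0, "slide": [0, 0, -30], "spin": 0},
  {"gripper": 0, "slide": [0, 0, 0], "spin": 0},
])

```text
clock: 8.02
position: [457.9, 187.6, 207.0]
tool_rot: [0.52, 0.854, 0.005, 0.004]
force: [0.5, 0.4, -0.0]
width: 0.999
finger_force: 0.0
```

```bash
python3 -c "
from h import *
cap(name='e.png')
go([(482,1,150)])"
```

```text
clock 8.1167 pos [455.3 186.5 201.8] j [ 0.39  0.24 -0.08  1.25 -0.    1.48] w 0.9951124634003323 F [-0.7 -0.9 -0.3] T [-0.03  0.02 -0.02]
x axis [-0.458  0.889 -0.   ] z [ 0.004  0.001 -1.   ]
slide to (482, 1, 150) [-177.1  -61.5   51.6]
```

View pics/e.png

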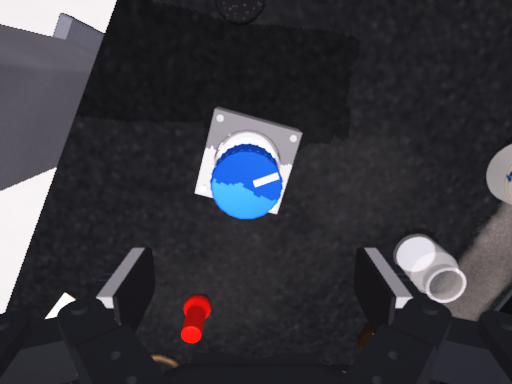

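The index line followed the gripper while the holder turned in view, so the left cap is the loose one, turned by about 35°. Its top is at (247,182) and the marker is at (195,320). Next is the marker.

>>> drive_tool([
  {"gripper": 0, "slide": [-35, -12, 5], "spin": 0},
  {"gripper": 0, "slide": [-36, -12, 10], "spin": 0},
  {"gripper": 0, "slide": [-36, -12.5, 12], "spin": 0},
  {"gripper": 0, "slide": [-35, -12.5, 12], "spin": 0},
  {"gripper": 0, "slide": [-35, -12.5, 12.5], "spin": 0},
])

```text
clock: 8.53
position: [479.4, -0.9, 146.7]
tool_rot: [0.52, 0.854, -0.001, -0.001]
force: [0.4, 0.0, 0.7]
width: 0.999
finger_force: 0.0
```

>>> drive_tool([
  {"gripper": 0, "slide": [0, 0, 0], "spin": 0},
  {"gripper": 0, "slide": [0, 0, 0], "spin": 0},
  {"gripper": 0, "slide": [0, 0, 0], "spin": 0},
])

```text
clock: 8.78
position: [479.7, 0.6, 147.5]
tool_rot: [0.521, 0.854, -0.001, -0.001]
force: [0.6, 0.8, 0.1]
width: 1.003
finger_force: 0.0
```

```bash
python3 -c "
from h import *
cap(50,'f.png','marker_mid')
go([(482,1,18)])"
```

```text
0.75 [236.7, 154.9, 272.5, 208.0] z 49.663921678027634 ctr (483.61651611328125, -0.774787425994873) 10.86711311340332 mean [ 4.83343482e+02 -2.66924292e-01  4.96341278e+01]
clock 8.8833 pos [480.4   1.7 148.5] j [ 0.    0.26 -0.2   1.12  0.    1.1 ] w 1.0005641826066276 F [-0.1 -0.3 -1. ] T [ 0.06 -0.03  0.02]
x axis [-0.46   0.888  0.001] z [-0.001  0.    -1.   ]
slide to (482, 1, 18) [ -1.4   1.1 130.5]
```

View pics/f.png

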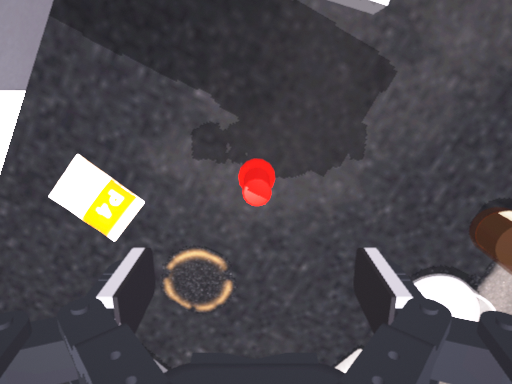

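The marker stands upright at (257,185), its top at pixel (257,192), which puts it at (483.3, -0.3). Descending to grasp it.

>>> drive_tool([
  {"gripper": 0, "slide": [-3, 1.5, 30], "spin": 0},
  {"gripper": 0, "slide": [0, 0, 35], "spin": 0},
  {"gripper": 0, "slide": [0, 0, 35], "spin": 0},
  {"gripper": 0, "slide": [0, 0, 20], "spin": 0},
  {"gripper": 0, "slide": [0, 0, 10], "spin": 0},
])

```text
clock: 9.3
position: [481.0, 0.2, 16.1]
tool_rot: [0.519, 0.855, -0.001, -0.002]
force: [0.1, 0.1, -0.5]
width: 0.999
finger_force: 0.0
```

>>> drive_tool([
  {"gripper": 0.3, "slide": [0, 0, 0], "spin": 0},
  {"gripper": 1, "slide": [0, 0, 0], "spin": 0},
  {"gripper": 1, "slide": [0, 0, 0], "spin": 0},
  {"gripper": 1, "slide": [0, 0, 0], "spin": 0},
  {"gripper": 1, "slide": [0, 0, 0], "spin": 0},
])

```text
clock: 9.72
position: [484.7, -1.3, 20.3]
tool_rot: [0.52, 0.854, 0.001, 0.001]
force: [-0.1, -0.4, 0.5]
width: 0.302
finger_force: 0.4
```

>>> drive_tool([
  {"gripper": 1, "slide": [0, 0, 0], "spin": 0},
  {"gripper": 1, "slide": [0, 0, 0], "spin": 0},
  {"gripper": 1, "slide": [0, 0, 0], "spin": 0},
  {"gripper": 1, "slide": [0, 0, 0], "spin": 0},
  {"gripper": 1, "slide": [0, 0, 0], "spin": 0},
])

```text
clock: 10.13
position: [484.8, -1.3, 20.4]
tool_rot: [0.52, 0.854, 0.001, 0.001]
force: [-0.8, 0.3, 5.7]
width: 0.237
finger_force: 58.9
```

```bash
python3 -c "
from h import *
go([])"
```

```text
clock 10.1333 pos [484.8  -1.3  20.4] j [-0.    0.41 -0.36  0.79  0.    1.09] w 0.23664764663510252 F [-0.8  0.3  5.7] T [0.09 0.15 0.05]
x axis [-0.458  0.889 -0.001] z [ 0.003  0.    -1.   ]
```

>>> drive_tool([
  {"gripper": 1, "slide": [0, 0, -15], "spin": 0},
  {"gripper": 1, "slide": [0, 0, -30], "spin": 0},
  {"gripper": 1, "slide": [0, 0, -35], "spin": 0},
  {"gripper": 1, "slide": [0, 0, -35], "spin": 0},
  {"gripper": 1, "slide": [0, 0, -25], "spin": 0},
])

```text
clock: 10.55
position: [484.2, -1.5, 162.2]
tool_rot: [0.52, 0.854, 0.001, 0.002]
force: [0.0, 0.3, -0.4]
width: 0.232
finger_force: 58.8
```

>>> drive_tool([
  {"gripper": 1, "slide": [0, 0, 0], "spin": 0},
  {"gripper": 1, "slide": [0, 0, 0], "spin": 0},
  {"gripper": 1, "slide": [0, 0, 0], "spin": 0},
])

```text
clock: 10.8
position: [482.8, -1.4, 158.4]
tool_rot: [0.52, 0.854, -0.0, -0.0]
force: [0.0, -1.0, -0.5]
width: 0.238
finger_force: 58.7
```

```bash
python3 -c "
from h import *
go([(453.5,186,160)])"
```

```text
clock 10.8 pos [482.8  -1.4 158.4] j [-0.    0.25 -0.17  1.14  0.    1.09] w 0.23837404056303843 F [ 0.  -1.  -0.5] T [-0.05  0.02 -0.01]
x axis [-0.458  0.889  0.   ] z [-0.001  0.    -1.   ]
slide to (453.5, 186, 160) [180.   59.9  -1.6]
```

>>> drive_tool([
  {"gripper": 1, "slide": [25, 9, -2], "spin": 0},
  {"gripper": 1, "slide": [35, 11, 0], "spin": 0},
  {"gripper": 1, "slide": [35, 12, 0], "spin": 0},
  {"gripper": 1, "slide": [35, 12, 0], "spin": 0},
  {"gripper": 1, "slide": [30, 10, 0], "spin": 0},
])

```text
clock: 11.22
position: [456.1, 167.0, 158.8]
tool_rot: [0.52, 0.854, -0.001, -0.001]
force: [0.5, 0.2, -0.4]
width: 0.237
finger_force: 58.7
```

>>> drive_tool([
  {"gripper": 1, "slide": [19, 6, 0], "spin": 0},
  {"gripper": 1, "slide": [0, 0, 0], "spin": 0},
  {"gripper": 1, "slide": [0, 0, 0], "spin": 0},
  {"gripper": 1, "slide": [0, 0, 0], "spin": 0},
  {"gripper": 1, "slide": [0, 0, 0], "spin": 0},
])

```text
clock: 11.63
position: [454.2, 184.0, 160.0]
tool_rot: [0.521, 0.854, -0.001, -0.0]
force: [0.2, 0.6, 0.5]
width: 0.241
finger_force: 58.7
```

```bash
python3 -c "
from h import *
p,d=read_camera('wrist'); q,_=read_camera('side'); save('g.png',np.hstack([p[:,100:420],cv2.resize(q[150:300,180:330],(384,384))]))
go([(453.5,186,126.5)])"
```

```text
clock 11.7333 pos [454.6 184.1 160.4] j [ 0.38  0.27 -0.15  1.15 -0.    1.48] w 0.23738500055108128 F [-0.4 -0.3 -1.1] T [-0.02  0.02  0.01]
x axis [-0.457  0.89  -0.   ] z [-0.001 -0.    -1.   ]
slide to (453.5, 186, 126.5) [ 2.2 -0.1 33.9]
```

View pics/g.png

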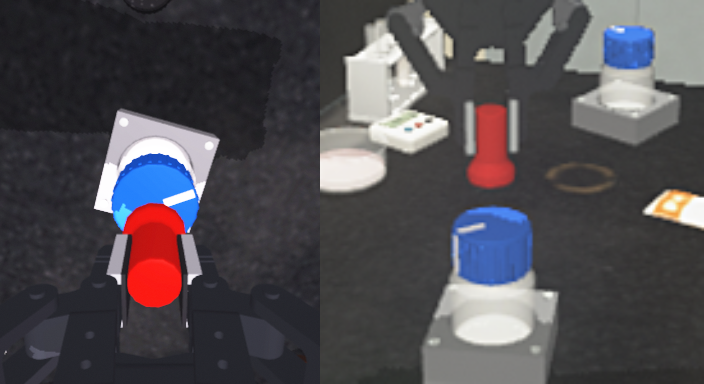

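The wrist view shows the marker held upright over the cap, with its foot at about (155,220) in the crop. The side view shows it hanging above the cap at (490,185). Lowering it.

>>> drive_tool([
  {"gripper": 1, "slide": [1, 0, 12], "spin": 0},
  {"gripper": 1, "slide": [0, 0, 11], "spin": 0},
  {"gripper": 1, "slide": [0, 0, 6], "spin": 0},
  {"gripper": 1, "slide": [0, 0, 2.5], "spin": 0},
  {"gripper": 1, "slide": [0, 0, 0], "spin": 0},
])

```text
clock: 12.15
position: [453.8, 185.4, 128.8]
tool_rot: [0.521, 0.854, -0.001, -0.0]
force: [-0.4, -0.1, 0.3]
width: 0.238
finger_force: 58.7
```

>>> drive_tool([
  {"gripper": 1, "slide": [0, 0, 0], "spin": 0},
  {"gripper": 1, "slide": [0, 0, 0], "spin": 0},
  {"gripper": 1, "slide": [0, 0, 0], "spin": 0},
])

```text
clock: 12.4
position: [454.6, 186.3, 129.9]
tool_rot: [0.52, 0.854, 0.0, 0.0]
force: [1.0, -0.6, -1.0]
width: 0.242
finger_force: 58.7
```

```bash
python3 -c "
from h import *
go([(453.5,186,126.5)])"
```

```text
clock 12.4 pos [454.6 186.3 129.9] j [ 0.39  0.29 -0.2   1.08  0.    1.48] w 0.24187040719071112 F [ 1.  -0.6 -1. ] T [0.01 0.01 0.02]
x axis [-0.458  0.889 -0.   ] z [ 0.001  0.    -1.   ]
slide to (453.5, 186, 126.5) [ 0.3 -1.1  3.4]
```

>>> drive_tool([
  {"gripper": 1, "slide": [0, 0, 1], "spin": 0},
  {"gripper": 1, "slide": [0, 0, 1], "spin": 0},
  {"gripper": 1, "slide": [0, 0, 0], "spin": 0},
  {"gripper": 1, "slide": [0, 0, 0], "spin": 0},
])

```text
clock: 12.73
position: [454.0, 186.1, 127.3]
tool_rot: [0.52, 0.854, -0.0, -0.0]
force: [-0.4, -0.0, 0.5]
width: 0.237
finger_force: 58.7
```

>>> drive_tool([
  {"gripper": 1, "slide": [0, 0, 1], "spin": 0},
  {"gripper": 1, "slide": [0, 0, 0], "spin": 0},
  {"gripper": 1, "slide": [0, 0, 0], "spin": 0},
])

```text
clock: 12.98
position: [454.3, 186.2, 126.5]
tool_rot: [0.52, 0.854, 0.0, 0.0]
force: [0.2, 0.3, 0.2]
width: 0.237
finger_force: 58.9
```

>>> drive_tool([
  {"gripper": 1, "slide": [0, 0, 0.7], "spin": 0},
  {"gripper": 1, "slide": [0, 0, 0], "spin": 0},
  {"gripper": 1, "slide": [0, 0, 0], "spin": 0},
])

```text
clock: 13.23
position: [454.4, 186.3, 126.4]
tool_rot: [0.52, 0.854, 0.0, 0.0]
force: [-1.0, -0.4, 6.1]
width: 0.238
finger_force: 59.4
```

Contact made, at 6 N. Releasing.

>>> drive_tool([
  {"gripper": 0.6, "slide": [0, 0, 0], "spin": 0},
  {"gripper": 0.4, "slide": [0, 0, 0], "spin": 0},
  {"gripper": 0.1, "slide": [0, 0, 0], "spin": 0},
  {"gripper": 0, "slide": [0, 0, 0], "spin": 0},
  {"gripper": 0, "slide": [0, 0, 0], "spin": 0},
])

```text
clock: 13.65
position: [454.0, 186.1, 125.4]
tool_rot: [0.52, 0.854, -0.0, -0.0]
force: [-0.2, -0.4, -0.3]
width: 0.928
finger_force: 0.0
```

>>> drive_tool([
  {"gripper": 0, "slide": [0, 0, -10], "spin": 0},
  {"gripper": 0, "slide": [0, 0, -25], "spin": 0},
  {"gripper": 0, "slide": [0, 0, -35], "spin": 0},
  {"gripper": 0, "slide": [0, 0, -25], "spin": 0},
  {"gripper": 0, "slide": [0, 0, 0], "spin": 0},
])

```text
clock: 14.07
position: [457.3, 187.4, 227.2]
tool_rot: [0.52, 0.854, 0.005, 0.003]
force: [0.7, 1.0, 0.3]
width: 1.002
finger_force: 0.0
```

```bash
python3 -c "
from h import *
go([])
p,d=read_camera('wrist'); q,_=read_camera('side'); save('i.png',np.hstack([p[:,100:420],cv2.resize(q[150:300,180:330],(384,384))]))
cap(156,None,'marker_mid'); cap(106)"
```

```text
clock 14.0667 pos [457.3 187.4 227.2] j [ 0.39  0.22 -0.03  1.31  0.    1.48] w 1.00207820339126 F [0.7 1.  0.3] T [ 0.06 -0.06 -0.03]
x axis [-0.458  0.889 -0.001] z [ 0.01   0.004 -1.   ]
0.7 [230.1, 159.0, 272.2, 215.5] z 155.7696457906258 ctr (454.577880859375, 187.6125946044922) 10.975809097290039 mean [454.6951964  188.35360367 155.69009694]
```

View pics/i.png

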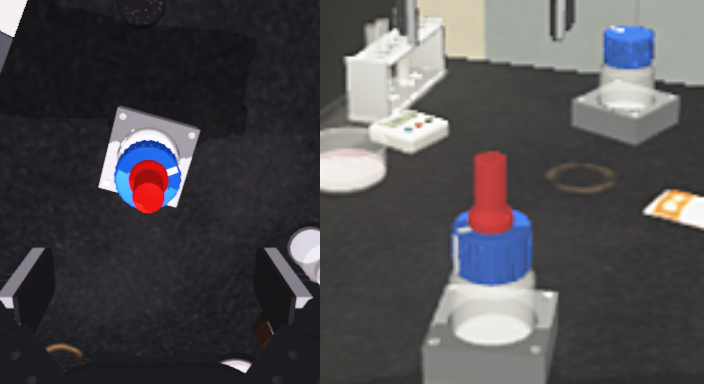

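The marker stands upright and centred on the turned left cap: side view foot at (490,218), wrist view at (148,182). It is within about 2 mm of the axis, with its top at z = 156, and the gripper is clear.

```bash
python3 -c "
from h import *
print(order.job_done())"
```

```text
the job is handed in; nothing more can be done
None
```

The left cap was the loose one: I turned it about 35° anticlockwise, stood the red marker upright on its middle (within about 2 mm by the wrist camera), and handed the job in at about 14 s; no verdict was returned.

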